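# Click the paddle's clamp tight at the hardware-shop counter

## Task

Two identical cam clamps with orange slip-clutch knobs are fixed to the shop counter: one holds a paint-mixing paddle, the other a putty knife. Turn the knob of the paddle's clamp clockwise (seen from above) until its cam is hard up against the paddle's shaft and the clutch slips through at least one click, then let go. Leave the putty knife's clamp as it is.

Things in the scene. Friction and masses are not known exactly. Their poses are not given: they have to be found in the camera images.
- paddle_grip (a point): Grip point on the orange knob of the clamp holding the paddle (12 mm steel shaft, 300 mm long, black cage head): on the knob's upright axis, 80 mm above the counter. Knob: fluted cylinder, 38 mm across, 54 to 100 mm above the counter, gripped at any yaw. Base 135 x 130 mm, fixed. The rest of the clamp stays below 54 mm; the cage head, 78 mm high, starts 133 mm from the axis.
- paddle_cam (a joint): Angle (rad) of the brass eccentric cam under that knob, growing clockwise seen from above. It starts at 0.15 to 0.5; at 0.9, its stop, it is hard against the shaft. The knob drives it through the clutch; it takes about 0.04 N m and stays where left.
- paddle_clutch (a joint): Slip (rad) of that knob on its cam, growing clockwise: 0 until the cam is home, then the knob slips smoothly and silently against 0.25 N m. One click is 0.35 rad (20 degrees). From any start, turning the knob 70 to 85 degrees clockwise in one grasp brings the cam home and clicks; turning further does no harm.
- knife_mark (a point): White mark on top of the other orange knob, 100 mm above the counter, 14.5 mm out from that knob's upright axis. Its clamp is the same but holds a putty knife (wooden handle, 75 mm wide steel blade). Either clamp may stand left or right. Leave this one as it is.

How it is judged:
At the end, for the whole second after the job is handed in: The cam of the paddle's clamp is hard against the shaft (joint within 0.06 rad of its stop) and its clutch has slipped by one click (at least 0.3 rad); the knob is released (value of joint paddle_cam above 0.84 rad and value of joint paddle_clutch above 0.3 rad); the robot touches nothing.
It fails at once if the knob of the putty knife's clamp is turned (its white mark moves by more than 6 mm, about 24 degrees) (distance of knife_mark from where it was at the start of the episode above 0.006 m).
It also fails if it takes over 32 s, if anything falls off the work surface, if the arm or the gripper's body presses on something with over 40 N, if the wrist force passes 120 N, or if a joint passes its speed limit or range.

## Robot

A 7-joint arm with a two-finger parallel gripper is mounted at the origin on the work surface. World frame = base frame: x ahead of the robot, y to its left, z up, the work surface at z = 0. Lengths are in m, angles in rad, forces in N, time in s.
With the tool pointing down it reaches from about 0.35 to 0.9 m from the base axis. Payload 19.9 kg.
Tool frame: the origin (TCP) lies on the centre line of the jaws, within the pads' length; the fingertips stand 22 mm ahead of it and the grasp point (between the pads) lies 3 mm ahead of it; z points along the fingers, x is the direction in which the jaws open and shut, and the axes are right-handed (so a half turn about z gives the same grasp; the last joint's range is limited). The gripper opens to 85 mm and grips with 20 to 120 N. Pads are 22 mm wide; open, the fingers measure 114 mm over their backs; the gripper's body (76 mm by 85 mm) begins 54 mm behind the grasp point. The pads swing forward as they close: fully open they stand 13 mm farther back than shut.
Start: joints at [1.254, 0.417, -0.01, 1.614, 0.005, 1.111, -0.053], TCP at [0.17, -0.602, 0.253] pointing down, gripper open.
Joint ranges: [-2.81, 2.81], [-0.39, 2.02], [-1.27, 1.25], [0.06, 2.57], [-1.19, 4.33], [0.19, 2], [-2.82, 2.82]. Speed limits (rad/s): [1.89, 1.89, 2.39, 2.39, 3.01, 3.01, 3.01].

## Interface

Orientations are given as a unit quaternion [w, x, y, z].
In Python, from bench import r gives the robot as it stands.
- The arm moves only by the tool drive_tool, never from a script. Its argument "plan" is a list that holds one entry, the list of rows, each a list of 4 numbers: the shift along the tool's x, y, z in mm, then the turn about the tool's z in degrees. A call has 1 to 20 rows; each row shifts and turns the pose as measured when the row begins, along the tool's axes as they then stand; what a row does not reach is not made up. A row lasts 1/10 s, in which the tool goes at most 50 mm and 8.59 degrees, less where a joint would pass 70% of its speed; a pose out of reach is approached as far as the arm can. A call is refused whole if a number of a shift passes 50 or a number of a turn 8.59, either way. A call with a gripper value outside its range is refused whole. "jaw" is the opening, from 0 (shut) to 1 (fully open), set as the call begins (left out, the last holds). The fingers move at their own pace and stop on an object; the grip force is fixed at half the most. Time passes only in rows, so rows that do not move let the fingers close. It gives the time, the measured TCP pose, the force and the opening at its end, in the units of the state.
- r.get_obs(): the state, without advancing time (a new reading comes with each control period).
- r.get_image(name): name is "scene" or "top" or "wrist"; returns the picture (400x640x3 uint8, red, green, blue); there is no depth.
- r.camera_model(name): a dict with "fx", "fy", "cx", "cy" (pixels), "view" (4x4, takes a point from world to camera coordinates); the wrist camera has in their place "hand_eye" (4x4, takes a point from camera to tool coordinates, whose origin is the TCP and whose axes are the tool frame's). Camera axes: x right, y up, looking along -z (the intrinsics and any distortion apply to the point x, -y, -z); pixel columns grow to the right and rows downward; lengths in m; the calibration is good to about 2 mm. A picture is of the moment at which its call begins: read the wrist's pose just before it. camera_model takes no time and is no camera call.
- r.sign_off(): hands the job in, once; it reports no verdict.
Trained networks look in the newest picture that a camera, given by its name, has taken for a name from the list of things; names that differ only in an ending like _2 or _b are one class to them, and where a whole thing is asked for, a point or a joint stands for the part that bears it (a point fixed in the world has none). Each returns a list of dicts, best first, with "conf" (0 to 1); they miss things now and then, are a little off and sometimes report something else, mostly with a low value. They report only what shows in the picture. A call takes as long as a camera call.
- r.silhouettes(camera, query): "pixels" (400x640 bool, what is visible of it) and "bbox" ([centre column, centre row, width, height] in pixels, round what is visible of it).
The state is a dict: "time": time; "joints": joint angles; "dq": joint speeds; "effort": joint torques, N m; "tcp_pos": TCP position; "ee_rot": TCP orientation; "wrist_force": force on the tool from outside, world axes, zero at the start; "moment": the same for the moment, N m; "width": finger opening in m.
Only numpy, scipy, OpenCV 4.12 (cv2) and the standard library are available. Lean on these libraries where they do the work, as an engineer would, in place of code of your own. Each camera call takes 0.05 s, during which the arm holds its last target.

## Working session

There is one attempt and no reset: what is moved stays moved. The work goes in short steps, Python scripts to look and compute and a tool call to move; the robot and the scene stay as the last step left them, time stands still between calls to the robot, and variables do not carry over. Pictures are saved under pics/ and viewed, and the job is handed in when it is done.

Besides the shell and the picture viewer there is one more tool, called after "Call:" as name(argument=value, ...) on one line, values as JSON. drive_tool: Moves the arm, as the interface text tells. Its arguments: {"type":"object","properties":{"plan":{"type":"array"},"jaw":{"type":"number"}},"required":["plan"]}

```bash
mkdir -p pics; python3 - <<'E'
from bench import r
import cv2,numpy as np
o=r.get_obs();print({k:np.round(v,3).tolist() for k,v in o.items()})
for n in("scene","top","wrist"):
    im=r.get_image(n);cv2.imwrite(f"pics/{n}0.png",im[:,:,::-1])
    m=r.camera_model(n);print(n,{k:np.round(v,4).tolist() if not isinstance(v,str) else v for k,v in m.items()})
    for q in("paddle_grip","knife_mark"):
        for d in r.silhouettes(n,q):print(n,q,d["conf"],np.round(d["bbox"],1))
E
```

```text
{'time': 0.0, 'joints': [1.255, 0.418, -0.01, 1.614, 0.005, 1.111, -0.053], 'dq': [-0.001, 0.001, -0.0, -0.001, -0.0, 0.0, -0.001], 'effort': [0.0, -86.445, 0.679, -43.491, 0.019, 0.007, -0.0], 'tcp_pos': [0.17, -0.601, 0.253], 'ee_rot': [-0.0, 0.797, -0.604, -0.0], 'wrist_force': [0.537, 0.099, 0.709], 'moment': [-0.024, 0.05, -0.052], 'width': 0.086}
scene {'fx': 395.6832, 'fy': 395.6832, 'cx': 315.2132, 'cy': 202.318, 'view': [[0.6751, 0.7375, -0.0181, -0.3644], [-0.5103, 0.4846, 0.7104, 0.2113], [0.5327, -0.4704, 0.7035, -1.0692], [0.0, 0.0, 0.0, 1.0]]}
scene paddle_grip 0.83 [407.  176.3  21.7  30.5]
scene knife_mark 0.57 [256.5 278.5  27.6  39. ]
top {'fx': 468.2026, 'fy': 468.2026, 'cx': 325.2311, 'cy': 201.1753, 'view': [[-0.0125, -0.9996, -0.0251, 0.0259], [0.9975, -0.0143, 0.0691, -0.5401], [-0.0694, -0.0242, 0.9973, -0.9637], [0.0, 0.0, 0.0, 1.0]]}
top paddle_grip 0.83 [234.7 173.7  23.3  28.6]
top knife_mark 0.61 [423.6 170.6  20.3  20. ]
wrist {'fx': 358.7074, 'fy': 358.7074, 'cx': 325.212, 'cy': 202.3612, 'hand_eye': [[1.0, -0.0005, 0.0005, 0.0008], [-0.0003, -0.9508, -0.3099, -0.0785], [0.0006, 0.3099, -0.9508, -0.1207], [0.0, 0.0, 0.0, 1.0]]}
```

View pics/scene0.png

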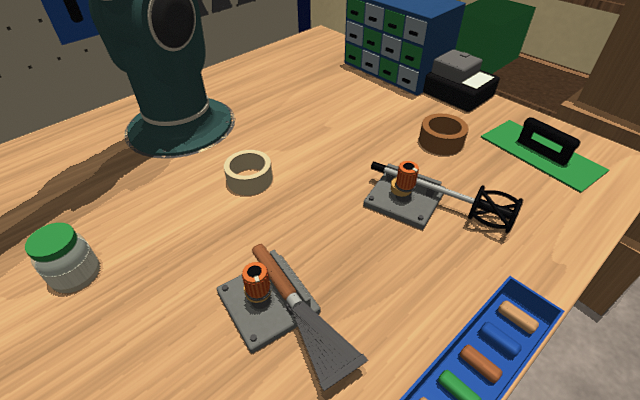

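View pics/top0.png

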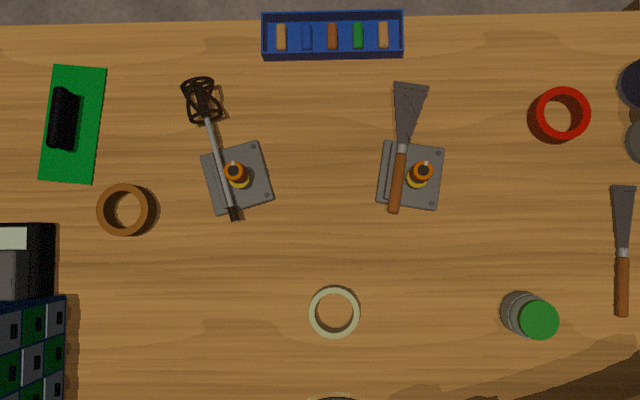

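The paddle clamp is at top (235,172) and scene (407,176). The knife clamp is at top (423,171) and scene (256,280). The network's labels agree with the pictures. Next I'll zoom in to mark the centres of the knob tops.

```bash
python3 - <<'E'
import cv2,numpy as np
a=cv2.imread("pics/scene0.png")[150:210,375:435]
b=cv2.imread("pics/top0.png")[145:205,205:265]
cv2.imwrite("pics/z0.png",np.hstack([cv2.resize(i,(400,400),interpolation=cv2.INTER_NEAREST) for i in(a,b)]))
E
```

```text
(no output)
```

View pics/z0.png

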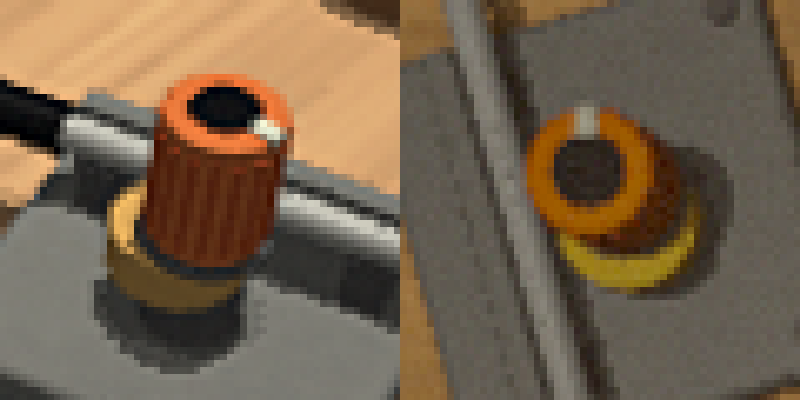

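The zoom shows the knob-top centre at scene (408.5,166.5) and at top (233,170.3), each to about 0.5 px. Now I'll triangulate.

```bash
cat > h.py <<'E'
import numpy as np
def ray(m,u,v,T=None):
    d=np.array([(u-m["cx"])/m["fx"],-(v-m["cy"])/m["fy"],-1.])
    if T is None: T=np.linalg.inv(np.array(m["view"]))
    d=T[:3,:3]@d; return T[:3,3],d/np.linalg.norm(d)
def tri(rs):
    A=np.zeros((3,3));b=np.zeros(3)
    for c,d in rs:
        P=np.eye(3)-np.outer(d,d);A+=P;b+=P@c
    p=np.linalg.solve(A,b)
    return p,[np.linalg.norm((np.eye(3)-np.outer(d,d))@(p-c)) for c,d in rs]
def atz(r,z): c,d=r; return c+d*(z-c[2])/d[2]
def tool(o):
    from scipy.spatial.transform import Rotation as R
    w,x,y,z=o["ee_rot"];T=np.eye(4);T[:3,:3]=R.from_quat([x,y,z,w]).as_matrix();T[:3,3]=o["tcp_pos"];return T
E
python3 - <<'E'
from bench import r
from h import *
s=ray(r.camera_model("scene"),408.5,166.5);t=ray(r.camera_model("top"),233,170.3)
p,e=tri([s,t]);print(p,e,atz(s,.1),atz(t,.1), np.hypot(*p[:2]))
# paddle direction & knife clamp
print("head",atz(ray(r.camera_model("top"),203,100),.04),"shaftend",atz(ray(r.camera_model("top"),235,215),.04),"knife knob",atz(ray(r.camera_model("top"),422,170),.1))
T=tool(r.get_obs());print(T.round(3)); print("tool delta",T[:3,:3].T@(np.r_[p[:2],.08]-T[:3,3]))
E
```

```text
[0.5981518  0.19614805 0.09705277] [np.float64(0.0003297462936571594), np.float64(0.0003297462936570448)] [0.60025486 0.19330167 0.1       ] [0.59749638 0.19525484 0.1       ] 0.6294915676600159
head [0.75548066 0.27209156 0.04      ] shaftend [0.51307096 0.20438064 0.04      ] knife knob [ 0.59224355 -0.17030505  0.1       ]
[[ 0.271 -0.962 -0.     0.17 ]
 [-0.962 -0.271  0.    -0.602]
 [-0.     0.    -1.     0.253]
 [ 0.     0.     0.     1.   ]]
tool delta [-0.65143588 -0.62891312  0.17331571]
```

The knob axis comes out at about (0.599,0.195). The measured top height of 0.097 agrees with the stated 0.100, and the reach of 0.63 m is fine. I'll travel there at the current height.

Call:
drive_tool(plan=[[[-31,-30,0,0],[-31,-30,0,0],[-31,-30,0,0],[-31,-30,0,0],[-31,-30,0,0],[-31,-30,0,0],[-31,-30,0,0],[-31,-30,0,0],[-31,-30,0,0],[-31,-30,0,0],[-31,-30,0,-4],[-31,-30,0,0],[-31,-30,0,0],[-31,-30,0,0],[-31,-30,0,0],[-31,-30,0,0],[-31,-30,0,0]]], jaw=1)

```text
time: 2.15
tcp_pos: [0.5109, 0.0727, 0.2537]
ee_rot: [0.001, 0.816, -0.578, 0.004]
wrist_force: [0.3, -1.5, 0.4]
width: 0.085
```

Call:
drive_tool(plan=[[[0,0,0,-8.5],[0,0,0,-8.5],[0,0,0,-8.5],[0,0,0,-8.5],[0,0,0,-8.5],[0,0,0,-8.5],[0,0,0,-8.5],[0,0,0,-8.5],[0,0,0,-8.5],[0,0,0,-8.5],[0,0,0,-8.5],[0,0,0,-8.5],[0,0,0,-8.5],[0,0,0,-8.5],[0,0,0,-8.5]]])

```text
time: 3.65
tcp_pos: [0.5124, 0.0803, 0.2547]
ee_rot: [0.004, 0.873, 0.488, 0.003]
wrist_force: [-0.8, 0.1, -0.6]
width: 0.0852
```

```bash
python3 - <<'E'
from bench import r
from h import *
import cv2
o=r.get_obs();T=tool(o);print(o["time"],np.round(o["joints"],2),o["tcp_pos"],np.degrees(np.arctan2(T[1,0],T[0,0])),T[2,2])
im=r.get_image("wrist");cv2.imwrite("pics/w1.png",im[:,:,::-1])
m=r.camera_model("wrist");H=T@np.array(m["hand_eye"])
for d in r.silhouettes("wrist","paddle_grip"):print(d["conf"],np.round(d["bbox"],1))
c=np.linalg.inv(H)@np.array([.599,.195,.1,1]);print("expect",m["cx"]+m["fx"]*c[0]/-c[2],m["cy"]-m["fy"]*c[1]/-c[2])
print("tool delta",T[:3,:3].T@(np.array([.599,.195,.083])-T[:3,3])*1e3)
E
```

```text
3.65 [ 0.58  0.36 -0.97  1.86  0.34  1.09  0.5 ] [0.51239389 0.08025459 0.25473287] 58.47542706537812 -0.9999525605279419
0.59 [492.5 197.6  66.8  54.3]
expect 503.347737941695 205.08834737378555
tool delta [143.04524358  12.15507474 171.90002803]
```

View pics/w1.png

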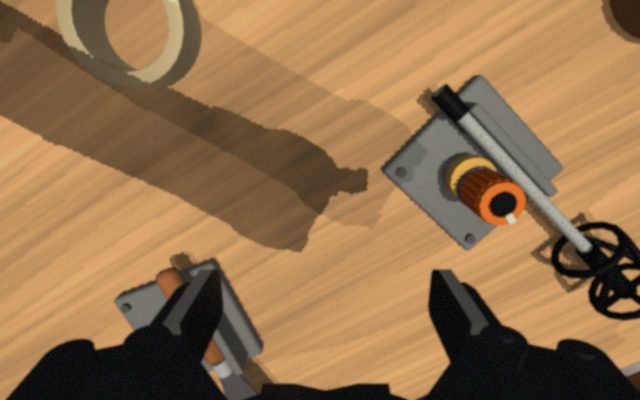

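The wrist view shows the paddle knob top at (502,203), against a prediction of (503,205), so three views now agree. I'll move over the knob.

Call:
drive_tool(plan=[[[30,2.5,0,0],[30,2.5,0,0],[30,2.5,0,0],[30,2.5,0,0],[20,2,0,0],[0,0,0,0]]])

```text
time: 4.35
tcp_pos: [0.6009, 0.1941, 0.2537]
ee_rot: [0.005, 0.882, 0.471, 0.002]
wrist_force: [-0.2, -0.5, -0.5]
width: 0.0853
```

```bash
python3 - <<'E'
from bench import r
from h import *
import cv2
o=r.get_obs();T=tool(o);print(o["time"],np.round(o["joints"],2),o["tcp_pos"],np.degrees(np.arctan2(T[1,0],T[0,0])),T[:3,2])
im=r.get_image("wrist");cv2.imwrite("pics/w2.png",im[:,:,::-1])
m=r.camera_model("wrist");H=T@np.array(m["hand_eye"])
for z in(.1,.054):
  c=np.linalg.inv(H)@np.array([.599,.195,z,1]);print("expect",m["cx"]+m["fx"]*c[0]/-c[2],m["cy"]-m["fy"]*c[1]/-c[2])
print("tool delta",T[:3,:3].T@(np.array([.599,.195,.083])-T[:3,3])*1e3)
E
```

```text
4.35 [ 0.25  0.57 -0.89  1.58  0.48  1.21  0.25] [0.60090439 0.19405839 0.25374955] 56.15342653243135 [ 0.0074959  -0.00713536 -0.99994645]
expect 326.7076220093754 186.27920407515438
expect 326.60460563800746 172.4171547640361
tool delta [ 2.03752290e-02 -3.84760449e+00  1.70719409e+02]
```

View pics/w2.png

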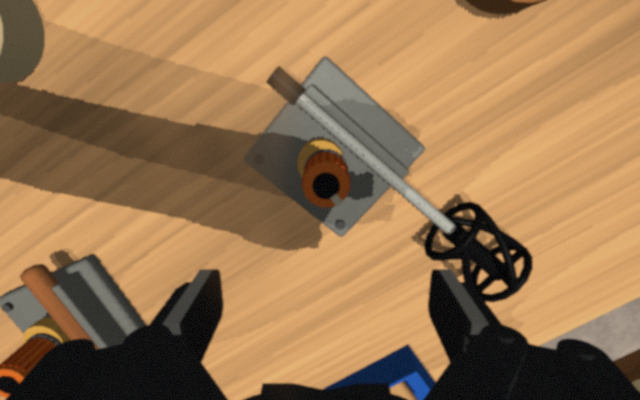

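The knob top shows at (326,184), within 2 px of the prediction and centred between the jaws. I'll descend with a small y correction.

Call:
drive_tool(plan=[[[0,-3.5,25,0],[0,0,30,0],[0,0,30,0],[0,0,30,0],[0,0,20,0],[0,0,0,0]]])

```text
time: 5.0
tcp_pos: [0.5975, 0.1887, 0.1155]
ee_rot: [0.007, 0.888, 0.461, 0.002]
wrist_force: [0.1, -1.4, -0.1]
width: 0.0854
```

```bash
python3 - <<'E'
from bench import r
from h import *
import cv2
o=r.get_obs();T=tool(o);print(o["time"],np.round(o["joints"],2),o["tcp_pos"],np.degrees(np.arctan2(T[1,0],T[0,0])),T[:3,2],o["wrist_force"])
im=r.get_image("wrist");cv2.imwrite("pics/w3.png",im[:,:,::-1])
m=r.camera_model("wrist");H=T@np.array(m["hand_eye"])
c=np.linalg.inv(H)@np.array([.599,.195,.1,1]);print("expect",m["cx"]+m["fx"]*c[0]/-c[2],m["cy"]-m["fy"]*c[1]/-c[2])
print("tool delta",T[:3,:3].T@(np.array([.599,.195,.083])-T[:3,3])*1e3)
E
```

```text
5.0 [ 0.2   0.71 -0.79  1.7   0.61  0.98  0.14] [0.59751196 0.18873192 0.11550125] 54.84901409219184 [ 0.00949005 -0.01078172 -0.99989684] [ 0.09930558 -1.40987161 -0.06509193]
expect 342.0957631201015 274.6881194104054
tool delta [ 6.0906424  -2.84548717 32.4444333 ]
```

View pics/w3.png

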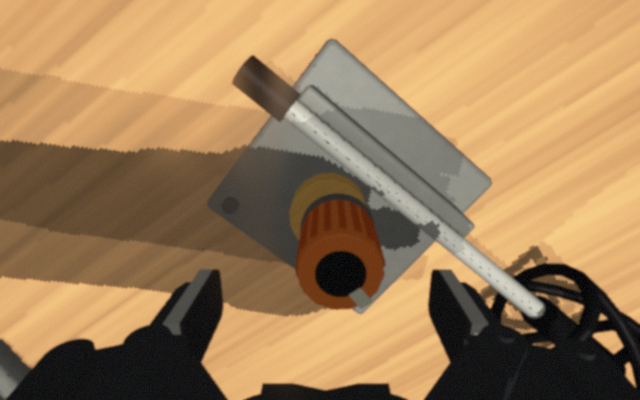

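The knob top shows at (341,271), against a prediction of (342,275), with clear room on both sides. I'll correct and go down to grasp height.

Call:
drive_tool(plan=[[[6,-4,0,0],[0,0,16,0],[0,0,16,0],[0,0,0,0]]])

```text
time: 5.45
tcp_pos: [0.6002, 0.1965, 0.0869]
ee_rot: [0.008, 0.888, 0.459, 0.005]
wrist_force: [-0.1, -0.4, 0.1]
width: 0.0854
```

```bash
python3 - <<'E'
from bench import r
from h import *
import cv2
o=r.get_obs();T=tool(o);print(o["time"],np.round(o["joints"],2),o["tcp_pos"],np.degrees(np.arctan2(T[1,0],T[0,0])),T[:3,2],o["wrist_force"])
im=r.get_image("wrist");cv2.imwrite("pics/w4.png",im[:,:,::-1])
m=r.camera_model("wrist");H=T@np.array(m["hand_eye"])
c=np.linalg.inv(H)@np.array([.599,.195,.1,1]);print("expect",m["cx"]+m["fx"]*c[0]/-c[2],m["cy"]-m["fy"]*c[1]/-c[2])
print("tool delta",T[:3,:3].T@(np.array([.599,.195,.083])-T[:3,3])*1e3)
E
```

```text
5.45 [ 0.16  0.75 -0.76  1.7   0.64  0.94  0.1 ] [0.60019438 0.19647116 0.08690248] 54.63485635473965 [ 0.01607103 -0.00949863 -0.99982573] [-0.09444287 -0.39274703  0.08206314]
expect 323.2253429161106 321.90558092426625
tool delta [-1.89705887 -0.19502905  3.89658001]
```

View pics/w4.png

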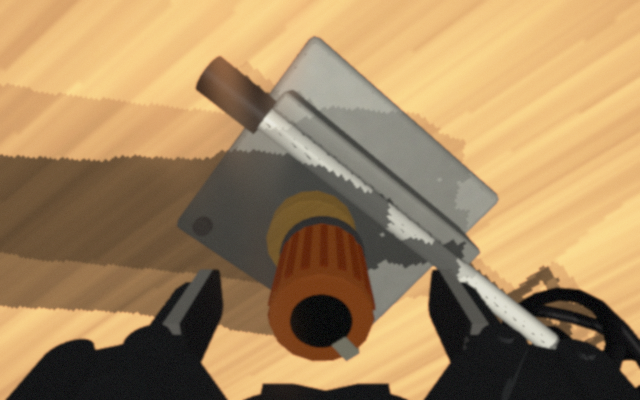

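The knob is centred at (321,320), as predicted. I'll close the jaws.

Call:
drive_tool(plan=[[[-1.5,0,3,0],[0,0,0,0],[0,0,0,0],[0,0,0,0],[0,0,0,0],[0,0,0,0],[0,0,0,0],[0,0,0,0]]], jaw=0)

```text
time: 6.3
tcp_pos: [0.5997, 0.1951, 0.0859]
ee_rot: [0.008, 0.889, 0.459, 0.005]
wrist_force: [-0.4, -0.6, -2.3]
width: 0.0369
```

Gripped at 36.9 mm on the 38 mm fluted knob. Turning clockwise is a positive turn about tool z, since that axis points down.

Call:
drive_tool(plan=[[[0,0,0,6],[0,0,0,6],[0,0,0,6],[0,0,0,6],[0,0,0,6]]])

```text
time: 6.8
tcp_pos: [0.5991, 0.1945, 0.0859]
ee_rot: [0.007, 0.979, 0.204, 0.006]
wrist_force: [0.1, 0.2, -1.9]
width: 0.0368
```

```bash
cat > st.py <<'E'
from bench import r
from h import *
o=r.get_obs();T=tool(o);print(o["time"],np.round(o["joints"],2),o["tcp_pos"],np.degrees(np.arctan2(T[1,0],T[0,0])),T[:3,2],o["wrist_force"],o["moment"],o["width"])
E
python3 st.py
```

```text
6.8 [ 0.09  0.71 -0.64  1.71  0.54  0.9  -0.37] [0.59905764 0.19452293 0.0858808 ] 23.601050312850074 [ 0.01505748 -0.01062939 -0.99983013] [ 0.07940196  0.23519556 -1.8650961 ] [-0.29156978  0.68579911  0.08602166] 0.03675677131764976
```

Call:
drive_tool(plan=[[[0,0,0,6],[0,0,0,6],[0,0,0,6],[0,0,0,6],[0,0,0,6],[0,0,0,6],[0,0,0,6],[0,0,0,6],[0,0,0,6],[0,0,0,6],[0,0,0,6],[0,0,0,6],[0,0,0,0]]])

```text
time: 8.1
tcp_pos: [0.5975, 0.1952, 0.0859]
ee_rot: [0.003, 0.901, -0.434, 0.007]
wrist_force: [2.1, -1.9, -2.8]
width: 0.0371
```

```bash
python3 st.py; python3 - <<'E'
from bench import r
import cv2
cv2.imwrite("pics/w5.png",r.get_image("wrist")[:,:,::-1])
E
```

```text
8.1 [-0.12  0.64 -0.34  1.72  0.3   0.83 -1.5 ] [0.59750738 0.19519006 0.08588343] -51.451792136062124 [ 0.01026244 -0.01198458 -0.99987552] [ 2.13316626 -1.85728941 -2.77353196] [ 0.31849855  0.68130955 -0.06091956] 0.037092532703807544
```

View pics/w5.png

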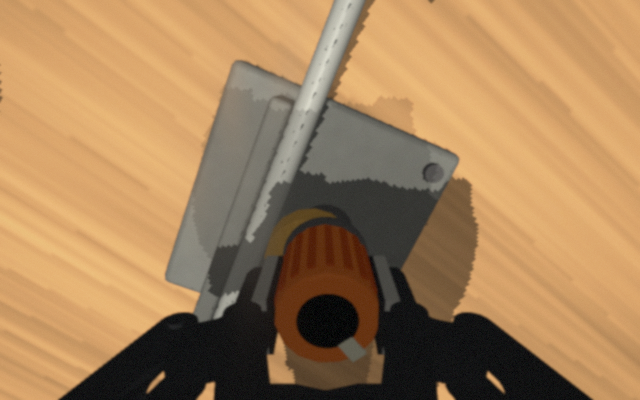

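The tool turned 106° (yaw from 54.6° to −51.5°). The knob's white mark sits at (352,347) in the wrist frame, as before the turn, so the grip didn't slip. The brass cam now lies against the shaft. I'll let go and rise.

Call:
drive_tool(plan=[[[0,0,0,0],[0,0,0,0],[0,0,0,0],[0,0,0,0],[0,0,0,0],[0,0,0,0],[0,0,0,0],[0,0,-10,0],[0,0,-20,0],[0,0,-30,0],[0,0,-30,0],[0,0,-30,0],[0,0,-30,0],[0,0,-20,0],[0,0,0,0]]], jaw=1)

```text
time: 9.65
tcp_pos: [0.595, 0.1981, 0.2682]
ee_rot: [0.002, 0.904, -0.428, 0.008]
wrist_force: [0.1, -0.2, 0.7]
width: 0.0853
```

```bash
python3 st.py; python3 - <<'E'
from bench import r
import cv2,numpy as np
w=r.get_image("wrist");t=r.get_image("top")[:,:,::-1]
cv2.imwrite("pics/w6.png",w[:,:,::-1])
b=cv2.imread("pics/top0.png")
f=lambda i:cv2.resize(i[130:220,380:470],(400,400),interpolation=cv2.INTER_NEAREST)
cv2.imwrite("pics/k6.png",np.hstack([f(b),f(t)]))
E
```

```text
9.65 [-0.08  0.43 -0.4   1.59  0.2   1.15 -1.41] [0.59502542 0.19808735 0.26816319] -50.62221093642937 [ 0.01233944 -0.01030052 -0.99987081] [ 0.09184779 -0.15090347  0.69856218] [0.02576455 0.02018551 0.01932689] 0.0853008833267478
```

View pics/w6.png

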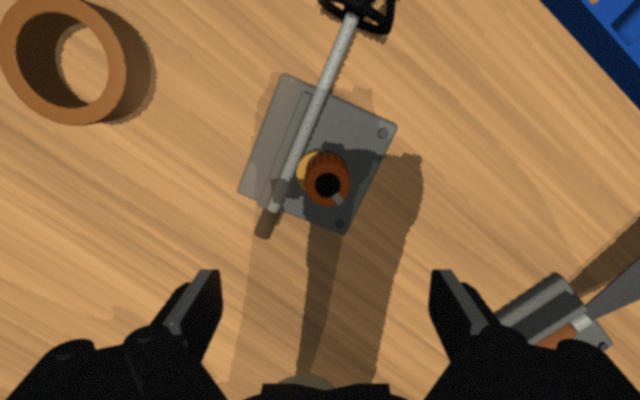

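View pics/k6.png

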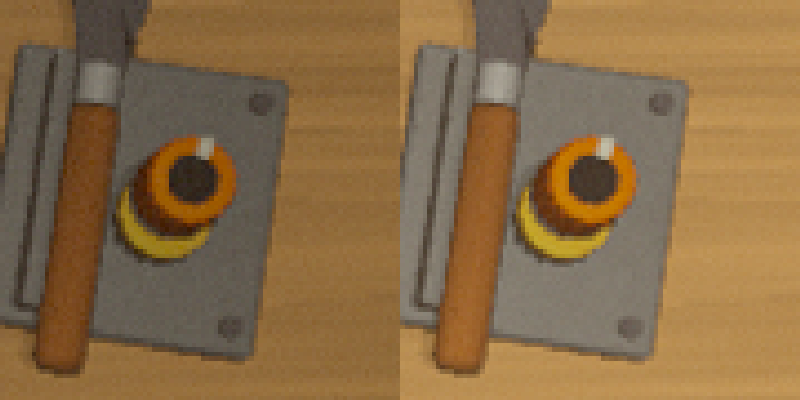

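The gripper is clear of the paddle knob. The knob's mark stays at its turned position, (338,198) in the wrist view, and the brass cam shows on the shaft side. The knife's knob and mark look the same before and after (mark at (205,148) in the zoom), so I'm handing in.

```bash
python3 -c "
from bench import r
print(r.sign_off())"
```

```text
the job is handed in; nothing more can be done
None
```

I gripped the knob of the paddle's clamp and turned it about 106° clockwise in one grasp, more than the 70–85° needed. Then I let go, raised the gripper clear and handed the job in at about 10 s.

**Position:** The scene, top and wrist views agreed on the knob to within a few pixels. Its measured top height was 97 mm against the stated 100 mm.

**Turn:** The knob's white mark stayed in the same place in the wrist view through the turn, so the grip did not slip.

**After release:**
- The knob's mark stayed at its turned position.
- The brass cam showed on the shaft side.
- The wrist force was near zero.
- The knife's knob and mark looked unchanged from the start.

**Not confirmed:** I could not read the cam and clutch angles directly. The wrist moment about the upright axis was only about −0.06 N m with the arm at rest at the end of the turn, and I took no reading while it was turning. So the 0.25 N m clutch slip was not seen in the forces. That the cam is home and the clutch clicked rests on the 106° turn and the pictures.

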